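# Lock the parts case with the shackle lock

### The job

Lock up the grey parts case for the night: fold its steel hasp strap down flat over the lock housing, then take the loose U-shackle from its plywood block and put it in the lock, one leg through the hole of the strap. Press it down firmly with a steady hand, never forcing it, until the catch inside has snapped and it stays down by itself, then let go; leave the small parts lying beside the lock and the block where they are.

Things in the scene. Friction and masses are not known exactly. Their poses are not given: they have to be found in the camera images.
- lock_mouth (a point): centre of the flat top of the lock: a dark steel housing 52 x 132 x 68 mm (x, y, z) bolted to the bench in front of a grey parts case, 68 mm above the bench. x points level from the housing to the case, y along the housing, z up. Two round bores 19 mm wide go straight down at y = +38 and y = -38 mm
- strap_end (a point): middle of the free end of the hasp strap, a bright steel plate 46 mm wide, 4 mm thick, 62 mm from hinge axis to here, with a 24 mm hole centred 34 mm from the axis. The axis runs along the lock's y, at x = +34, y = +38, z = +4 mm of lock_mouth. Folded down the strap lies 2 to 6 mm above the housing's top, its hole over the bore at y = +38 mm
- strap (a joint): hinge angle of the hasp strap (rad): 0 folded flat over the housing, 1.57 standing straight up, up to 2.45 leaning back over the case lid; it starts at 1.75 to 2.3. The hinge is stiff (0.1 N m): the strap stays at any angle where it is left, and about 2 N at its end moves it
- shackle_bow (a point): centre of the straight middle of the loose U-shackle's bow (square 16 mm steel bar, 0.42 to 0.59 kg, 135 mm tall, 92 mm over the legs, standing bow up), 127 mm above the leg ends. y runs along the bow from leg to leg, z up, flat sides face +x and -x. Grip it from above across the 16 mm bar; the straight part is 50 mm long. Same either way round
- shackle_foot (a point): point half-way between the two lower leg ends of the shackle, 127 mm below shackle_bow, same axes. The legs are 76 mm apart between centres, their lowest 65 mm round and 16 mm thick, ends chamfered 2 mm, with a groove 10 to 22 mm above the end
- rack: fixed plywood block 70 x 140 x 60 mm in which the shackle stands parked, its legs 45 mm down in two 19 mm holes; origin under its centre, y along the row of holes
- extractor: polished steel pin extractor, a small U-shaped block with a screw and cross bar, 105 mm long; bystander
- brake_shoe: drum brake shoe, a 110 mm crescent 25 mm high; bystander
- bushing: white nylon bushing, a ring 30 mm across and 28 mm high; bystander
- sprocket: flat toothed chain sprocket 80 mm across, 7 mm thick; bystander
- shackle: the shackle as a body; origin the same as shackle_foot
- lockbox: housing, grey case, strap and inner parts together, bolted down; origin on the bench 68 mm under lock_mouth, same axes. The case (180 x 260 mm, flat lid top 76 mm above the bench) reaches from x = +30 to +214 mm. Pushing the shackle on any of this with more than about 30 N damages the lock (limit: 42 N of contact in all, the lock's springs and sideways wedging included)
- bore_free (a point): mouth of the bore at y = -38 mm. In both bores a sprung lifter meets the legs 8 to 24 mm down and hidden sprung pawls 2 mm lower. Pushed on, the shackle resists with 15 to 22 N at most, some 9 to 16 mm before the click, then with about 10 N. The click comes with the leg ends 30 to 46 mm down: the core's height differs from lock to lock and cannot be seen
- bore_strap (a point): mouth of the bore at y = +38 mm, over which the folded strap's hole lies. At the click the pawls snap into the leg grooves; let go before it and the lifter raises the shackle again by some 20 mm, let go after it and it stays where it clicked. 2 mm beyond the click the legs meet a solid stop that does not give. The lifter is damped: fast pushing takes more force (0.1 N per mm/s)
Mind the look-alikes: they are no part of the job. Leave any purple or red look-alike of the shackle alone.

How it is judged:
By the outcome, as a careful person would: the job done as asked, in the order asked, and still so for the second after the job is handed in, with the robot touching nothing.
It also fails if it takes over 72 s, if anything falls off the work surface, if the arm or the gripper's body presses on something with over 40 N, if the wrist force passes 120 N, or if a joint passes its speed limit or range.

### The arm

A 6-joint arm with a two-finger parallel gripper is mounted at the origin on the work surface. World frame = base frame: x ahead of the robot, y to its left, z up, the work surface at z = 0. Lengths are in mm, angles in rad, forces in N, time in s.
With the tool pointing down it reaches from about 325 to 875 mm from the base axis. Payload 4.4 kg.
Tool frame: the origin (TCP) lies midway between the tips of the shut fingers; the grasp point (between the pads) lies 19 mm behind it; x points along the fingers, z is the direction in which the jaws open and shut, and the axes are right-handed (so a half turn about x gives the same grasp; the last joint's range is limited). The gripper opens to 85 mm and grips with 20 to 120 N. Pads are 22 mm wide; open, the fingers measure 114 mm over their backs; the gripper's body (76 mm by 85 mm) begins 54 mm behind the grasp point. The pads swing forward as they close: fully open they stand 13 mm farther back than shut.
Start: joints at [1.036, 0.207, 1.542, -0, 1.393, -0.15], TCP at [215.849, 532.951, 231.282] pointing down, gripper open.
Joint ranges: [-2.73, 2.73], [-0.86, 2.22], [0.23, 2.46], [-1.11, 4.25], [0.08, 2.63], [-2.82, 2.82]. Speed limits (rad/s): [2.79, 2.79, 3.14, 3.14, 3.14, 3.14].

### API

Orientations are given as a rotation vector (axis times angle).
In Python, from rig import readout, viewer, hand_in, nets gives the robot as it stands. The module is installed in compiled form; this text tells all that it offers.
- The arm moves only by the tool move_arm, never from a script. Its argument "increments" is a list of rows, each an object of numbers: "hand": the closure, from -1 (fully open) to 1 (shut); "tx", "ty", "tz": the shift along the tool's x, y, z in cm; "turn": the turn about the tool's x in degrees. A call has 1 to 20 rows; each row shifts and turns the commanded pose from where the row before left it, along the tool's axes as they then stand; what a row does not reach is not made up. A row lasts 1/12 s, in which the tool goes at most 41.7 mm and 7.16 degrees, less where a joint would pass 70% of its speed; a pose out of reach is approached as far as the arm can. A call with a gripper value outside its range is refused whole. The fingers move at their own pace and stop on an object; "grip_force" is the grip in N (left out, the last holds). Time passes only in rows, so rows that do not move let the fingers close. It gives the time, the measured TCP pose, the force and the opening at its end, in the units of the state.
- readout.observe(): the state, without advancing time (a new reading comes with each control period).
- viewer.capture(name): name is "scene" or "top" or "wrist"; returns the picture (400x640x3 uint8, red, green, blue); there is no depth.
- viewer.get_calibration(name): a dict with "vfov" (degrees; the focal length in pixels is half the picture's height over the tangent of half this angle, whatever the lens; pixels are square), "cx", "cy" (the principal point, pixels), "dist" ([k1, k2, p1, p2, k3] as OpenCV has them; the pictures are not rectified), "camera_from_world" (4x4, takes a point from world to camera coordinates); the wrist camera has in their place "tool_from_camera" (4x4, takes a point from camera to tool coordinates, whose origin is the TCP and whose axes are the tool frame's). Camera axes: x right, y up, looking along -z (the intrinsics and any distortion apply to the point x, -y, -z); pixel columns grow to the right and rows downward; lengths in mm; the calibration is good to about 2 mm. A picture is of the moment at which its call begins: read the wrist's pose just before it. get_calibration takes no time and is no camera call.
- hand_in(): hands the job in, once; it reports no verdict.
Trained networks look in the newest picture that a camera, given by its name, has taken for a name from the list of things; names that differ only in an ending like _2 or _b are one class to them, and where a whole thing is asked for, a point or a joint stands for the part that bears it (a point fixed in the world has none). Each returns a list of dicts, best first, with "conf" (0 to 1); they miss things now and then, are a little off and sometimes report something else, mostly with a low value. They report only what shows in the picture. A call takes as long as a camera call. They do not tell look-alikes from the thing itself.
- nets.regions_of(camera, target): "pixels" (400x640 bool, what is visible of it) and "centre" ([row, column] in pixels, amid what is visible of it).
The state is a dict: "clock": time; "q": joint angles; "qd": joint speeds; "joint_torque": joint torques, N m; "tool_pos": TCP position; "tool_rot": TCP orientation; "ft_force": force on the tool from outside, world axes, zero at the start; "wrist_torque": the same for the moment, N m; "finger_gap": opening from 0.0 (shut) to 1.0 (fully open).
Only numpy, scipy, OpenCV 4.12 (cv2) and the standard library are available. Lean on these libraries where they do the work, as an engineer would, in place of code of your own. Each camera call takes 0.05 s, during which the arm holds its last target. There are 200 camera calls.

## Working session

There is one attempt and no reset: what is moved stays moved. The work goes in short steps, Python scripts to look and compute and a tool call to move; the robot and the scene stay as the last step left them, time stands still between calls to the robot, and variables do not carry over. Pictures are saved under pics/ and viewed, about 8 in all and at most 12, crops included, and the job is handed in when it is done.

Besides the shell and the picture viewer there is one more tool, called after ">>>" in YAML: its name, and indented under it one key for each argument. move_arm: Moves the arm, as the interface text tells. Its arguments: {"type":"object","properties":{"increments":{"type":"array","items":{"type":"object","properties":{"hand":{"type":"number"},"tx":{"type":"number"},"ty":{"type":"number"},"tz":{"type":"number"},"turn":{"type":"number"}}}},"grip_force":{"type":"number"}},"required":["increments"]}

```bash
mkdir -p pics
python3 - <<'E'
from rig import readout, viewer, nets
import cv2, numpy as np
s=readout.observe(); print({k:np.round(v,3).tolist() for k,v in s.items()})
ims=[]
for n in ["scene","top"]:
    im=viewer.capture(n); cv2.imwrite(f"pics/{n}0.png",im[:,:,::-1])
    c=viewer.get_calibration(n); print(n,{k:np.round(v,4).tolist() for k,v in c.items()})
    for t in ["shackle","rack","lockbox","strap","extractor","bushing"]:
        for r in nets.regions_of(n,t)[:3]:
            print(n,t,round(r["conf"],2),np.round(r["centre"]),r["pixels"].sum())
print(viewer.get_calibration("wrist"))
E
```

```text
{'clock': 0.0, 'q': [1.036, 0.207, 1.543, 0.0, 1.394, -0.15], 'qd': [-0.001, -0.001, 0.0, -0.0, 0.001, 0.001], 'joint_torque': [0.0, -38.303, -29.16, -0.0, 0.01, -0.0], 'tool_pos': [215.436, 532.283, 230.105], 'tool_rot': [-0.922, 1.369, 0.921], 'ft_force': [-0.17, -0.25, -0.581], 'wrist_torque': [-0.012, -0.035, -0.021], 'finger_gap': 1.0}
scene {'vfov': 46.5816, 'cx': 316.6385, 'cy': 199.1535, 'dist': [-0.0406, 0.0, 0.0, 0.0, 0.0], 'camera_from_world': [[-0.6612, 0.75, -0.0185, 383.6298], [-0.4497, -0.3765, 0.81, 159.7008], [0.6005, 0.5438, 0.5862, -1524.5703], [0.0, 0.0, 0.0, 1.0]]}
scene shackle 0.84 [175. 361.] 685
scene shackle 0.83 [219. 390.] 727
scene shackle 0.67 [242. 463.] 870
scene rack 0.59 [254. 386.] 2125
scene lockbox 0.68 [208. 258.] 7269
scene lockbox 0.5 [252. 382.] 2111
scene strap 0.45 [184. 283.] 105
scene extractor 0.62 [240. 408.] 90
scene bushing 0.53 [214. 318.] 107
scene bushing 0.24 [209. 258.] 7271
top {'vfov': 51.01, 'cx': 317.5747, 'cy': 204.1013, 'dist': [-0.1052, 0.0, 0.0, 0.0, 0.0], 'camera_from_world': [[0.1589, -0.9873, -0.0057, -91.1402], [0.9654
[... 247 characters left out ...]
9.] 13076
top lockbox 0.26 [270. 433.] 700
top strap 0.81 [209. 382.] 384
top extractor 0.91 [236. 226.] 496
top bushing 0.53 [195. 402.] 13295
top bushing 0.42 [238. 225.] 530
{'vfov': 69.99033413471138, 'cx': 316.96564549742055, 'cy': 199.65020493651318, 'dist': array([-0.03627854,  0.        ,  0.        ,  0.        ,  0.        ]), 'tool_from_camera': array([[ 3.36715461e-04,  2.60224029e-01, -9.65548208e-01,
        -1.42848420e+02],
       [ 1.21303726e-04,  9.65548245e-01,  2.60224081e-01,
         6.51556114e+01],
       [ 9.99999936e-01, -2.04746066e-04,  2.93548878e-04,
         1.13102166e+00],
       [ 0.00000000e+00,  0.00000000e+00,  0.00000000e+00,
         1.00000000e+00]])}
```

Run:
```python
import cv2,numpy as np
a=cv2.imread("pics/scene0.png");b=cv2.imread("pics/top0.png")
a=cv2.resize(a[120:320,180:500],None,fx=2.5,fy=2.5,interpolation=cv2.INTER_CUBIC)
b=cv2.resize(b[100:320,120:500],None,fx=2.1,fy=2.1,interpolation=cv2.INTER_CUBIC)
cv2.imwrite("pics/a.png",a);cv2.imwrite("pics/b.png",b);print(b.shape)
```

```text
(462, 798, 3)
```

View pics/a.png

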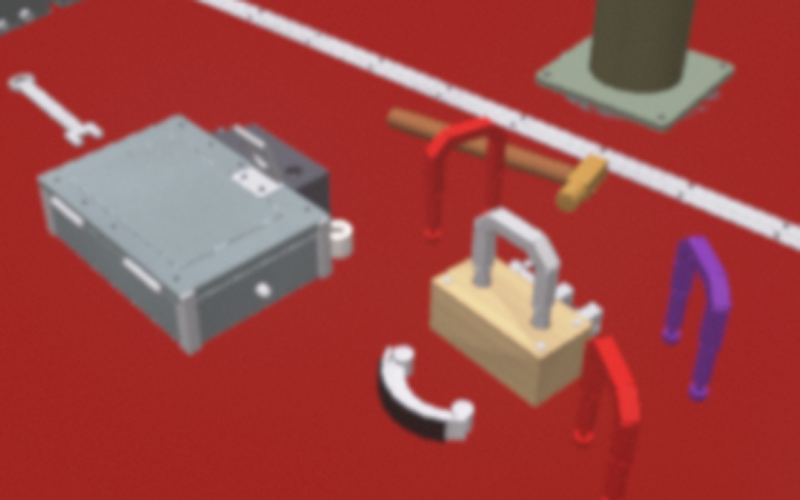

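View pics/b.png

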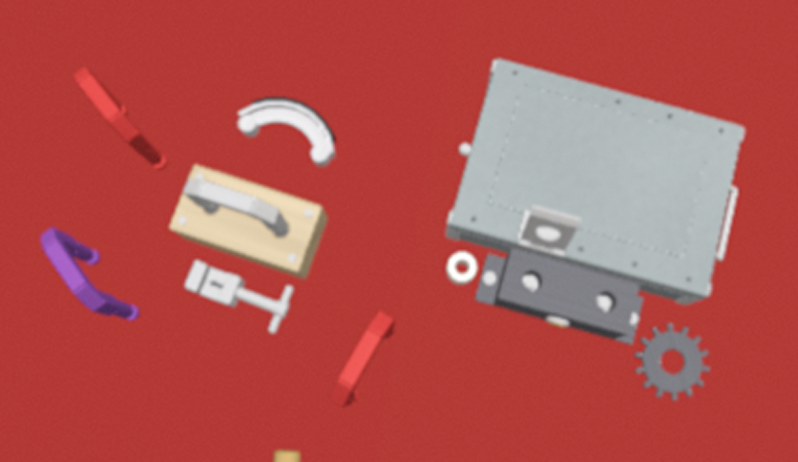

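The target is the grey shackle standing in the plywood block (top crop ~(240,200), i.e. pixel (234,195)). The two red U's and the purple one are look-alikes. The lock bores are at top pixels ~(373,234) and (408,243), and the strap leans back over the lid at ~(382,209).

```bash
cat > h.py <<'E'
import numpy as np, cv2
from rig import readout, viewer, nets
from scipy.spatial.transform import Rotation as R
def K(c,H=400):
    f=H/2/np.tan(np.radians(c["vfov"]/2)); return np.array([[f,0,c["cx"]],[0,f,c["cy"]],[0,0,1.]])
F=np.diag([1,-1,-1.])
def cam(name,s=None):
    c=viewer.get_calibration(name)
    if name=="wrist":
        s=s or readout.observe(); T=np.eye(4); T[:3,:3]=R.from_rotvec(s["tool_rot"]).as_matrix(); T[:3,3]=s["tool_pos"]
        M=np.linalg.inv(T@c["tool_from_camera"])
    else: M=np.array(c["camera_from_world"])
    return K(c),np.array(c["dist"]),M
def proj(C,P):
    k,d,M=C; p=(np.atleast_2d(P)@M[:3,:3].T+M[:3,3])@F
    return cv2.projectPoints(p.reshape(-1,1,3),np.zeros(3),np.zeros(3),k,d)[0].reshape(-1,2)
def ray(C,uv):
    k,d,M=C; n=cv2.undistortPoints(np.array(uv,float).reshape(-1,1,2),k,d).reshape(-1,2)
    v=np.c_[n,np.ones(len(n))]@F@M[:3,:3]; return -M[:3,:3].T@M[:3,3],v
def onz(C,uv,z):
    o,v=ray(C,uv); return o+v*((z-o[2])/v[:,2])[:,None]
E
python3 - <<'E'
from h import *
C=cam("top"); g=lambda l:[[120+(x+.5)/2.1,100+(y+.5)/2.1] for x,y in l]
print("bores",onz(C,g([(532,281),(604,300)]),68).round(1).tolist())
print("bow ends",onz(C,g([(195,187),(280,215)]),135).round(1).tolist())
print("rack corners",onz(C,g([(197,165),(325,206),(300,274),(170,229)]),60).round(1).tolist())
S=cam("scene"); g=lambda l:[[180+(x+.5)/2.5,120+(y+.5)/2.5] for x,y in l]
print("rack s",onz(S,g([(431,281),(540,356),(594,318)]),60).round(1).tolist())
s=readout.observe(); print(R.from_rotvec(s["tool_rot"]).as_matrix().round(3))
E
```

```text
bores [[514.4, -127.5, 68.0], [506.8, -200.4, 68.0]]
bow ends [[541.7, 202.4, 135.0], [527.9, 118.0, 135.0]]
rack corners [[580.5, 228.0, 60.0], [558.6, 89.1, 60.0], [486.1, 101.3, 60.0], [510.1, 241.2, 60.0]]
rack s [[558.9, 96.4, 60.0], [578.1, 232.0, 60.0], [504.8, 241.9, 60.0]]
[[ 0.    -0.927  0.375]
 [ 0.     0.375  0.927]
 [-1.    -0.     0.   ]]
```

>>> move_arm:
  increments:
    - {"ty":-2.7,"tz":-1.4}
    - {"ty":-2.7,"tz":-1.4}
    - {"ty":-2.7,"tz":-1.4}
    - {"ty":-2.7,"tz":-1.4}
    - {"ty":-2.7,"tz":-1.4}
    - {"ty":-2.7,"tz":-1.4}
    - {"ty":-2.7,"tz":-1.4}
    - {"ty":-2.7,"tz":-1.4}
    - {"ty":-2.7,"tz":-1.4}
    - {"ty":-2.7,"tz":-1.4}
    - {"ty":-2.7,"tz":-1.4}
    - {"ty":-2.7,"tz":-1.4}
    - {"ty":-2.7,"tz":-1.4}
    - {"ty":-2.7,"tz":-1.4}
    - {"ty":-2.7,"tz":-1.4}
    - {"ty":-2.7,"tz":-1.4}

```text
validation failed for argument at $.in...
```

>>> move_arm:
  increments:
    - {"turn":7}
    - {"turn":7}
    - {"turn":7}
    - {"turn":7}
    - {"turn":7}
    - {"turn":7}
    - {"turn":7}
    - {"turn":7}
    - {"turn":7}
    - {"turn":7}
    - {"turn":7}
    - {}
    - {}

```text
validation failed for argument at $.in...
```

Run:
```python
from h import *
s=readout.observe(); im=viewer.capture("wrist"); cv2.imwrite("pics/w1.png",im[:,:,::-1])
print(s["clock"],s["tool_pos"],s["tool_rot"],s["q"]); C=cam("wrist",s)
np.save("w1.npy",np.r_[s["tool_pos"],s["tool_rot"]])
print(R.from_rotvec(s["tool_rot"]).as_matrix().round(3))
for t in ["shackle","rack"]:
    for r in nets.regions_of("wrist",t)[:3]: print(t,r["conf"],r["centre"],r["pixels"].sum())
print(proj(C,[[533,163,135]]))
```

```text
0.7 [215.88201253 532.99648281 231.35833518] [-0.92114761  1.36689556  0.92128361] [ 1.03548166e+00  2.06547007e-01  1.54140207e+00  1.88608777e-05
  1.39349008e+00 -1.50500861e-01]
[[ 0.    -0.927  0.375]
 [ 0.     0.375  0.927]
 [-1.    -0.     0.   ]]
[[149.9206968 510.3501237]]
```

View pics/w1.png

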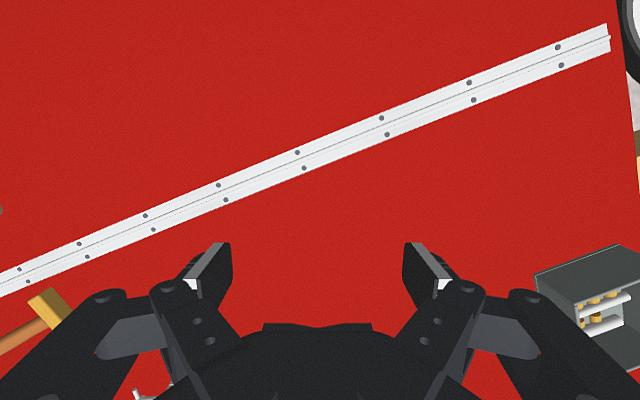

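The wrist picture only shows the start view (ruler, fingers), as the moves were refused. I'll resend with every key in each row.

>>> move_arm:
  increments:
    - {"hand":-1,"tx":0,"ty":-2.7,"tz":-1.4,"turn":0}
    - {"hand":-1,"tx":0,"ty":-2.7,"tz":-1.4,"turn":0}
    - {"hand":-1,"tx":0,"ty":-2.7,"tz":-1.4,"turn":0}
    - {"hand":-1,"tx":0,"ty":-2.7,"tz":-1.4,"turn":0}
    - {"hand":-1,"tx":0,"ty":-2.7,"tz":-1.4,"turn":0}
    - {"hand":-1,"tx":0,"ty":-2.7,"tz":-1.4,"turn":0}
    - {"hand":-1,"tx":0,"ty":-2.7,"tz":-1.4,"turn":0}
    - {"hand":-1,"tx":0,"ty":-2.7,"tz":-1.4,"turn":0}
    - {"hand":-1,"tx":0,"ty":-2.7,"tz":-1.4,"turn":0}
    - {"hand":-1,"tx":0,"ty":-2.7,"tz":-1.4,"turn":0}
    - {"hand":-1,"tx":0,"ty":-2.7,"tz":-1.4,"turn":0}
    - {"hand":-1,"tx":0,"ty":-2.7,"tz":-1.4,"turn":0}
    - {"hand":-1,"tx":0,"ty":-2.7,"tz":-1.4,"turn":0}
    - {"hand":-1,"tx":0,"ty":-2.7,"tz":-1.4,"turn":0}
    - {"hand":-1,"tx":0,"ty":-2.7,"tz":-1.4,"turn":0}
    - {"hand":-1,"tx":0,"ty":-2.7,"tz":-1.4,"turn":0}

```text
clock: 2.18
tool_pos: [533.0, 161.9, 231.4]
tool_rot: [-0.921, 1.367, 0.921]
ft_force: [0.0, -0.1, -1.1]
finger_gap: 1.002
```

>>> move_arm:
  increments:
    - {"hand":-1,"tx":0,"ty":0,"tz":0,"turn":7}
    - {"hand":-1,"tx":0,"ty":0,"tz":0,"turn":7}
    - {"hand":-1,"tx":0,"ty":0,"tz":0,"turn":7}
    - {"hand":-1,"tx":0,"ty":0,"tz":0,"turn":7}
    - {"hand":-1,"tx":0,"ty":0,"tz":0,"turn":7}
    - {"hand":-1,"tx":0,"ty":0,"tz":0,"turn":7}
    - {"hand":-1,"tx":0,"ty":0,"tz":0,"turn":7}
    - {"hand":-1,"tx":0,"ty":0,"tz":0,"turn":7}
    - {"hand":-1,"tx":0,"ty":0,"tz":0,"turn":7}
    - {"hand":-1,"tx":0,"ty":0,"tz":0,"turn":7}
    - {"hand":-1,"tx":0,"ty":0,"tz":0,"turn":7}
    - {"hand":-1,"tx":0,"ty":0,"tz":0,"turn":0}

```text
clock: 3.18
tool_pos: [532.2, 163.2, 231.3]
tool_rot: [0.126, 1.567, -0.125]
ft_force: [-1.1, 1.3, 0.1]
finger_gap: 1.004
```

Run:
```python
from h import *
s=readout.observe(); im=viewer.capture("wrist"); cv2.imwrite("pics/w1.png",im[:,:,::-1])
print(s["clock"],s["tool_pos"],s["tool_rot"],s["q"]); C=cam("wrist",s)
np.save("w1.npy",np.r_[s["tool_pos"],s["tool_rot"]])
print(R.from_rotvec(s["tool_rot"]).as_matrix().round(3))
for t in ["shackle","rack"]:
    for r in nets.regions_of("wrist",t)[:3]: print(t,r["conf"],r["centre"],r["pixels"].sum())
print(proj(C,[[533,163,135]]))
```

```text
3.1833 [532.19774455 163.17267921 231.34461736] [ 0.12552778  1.56706283 -0.12545808] [1.42008024e-01 1.67759761e-01 1.58713710e+00 2.43327754e-05
 1.38660038e+00 3.01818734e-01]
[[ 0.     0.159  0.987]
 [ 0.     0.987 -0.159]
 [-1.     0.     0.   ]]
shackle 0.86 [305.5, 272.3] 567
shackle 0.79 [40.2, 190.0] 4384
shackle 0.67 [187.5, 318.5] 2042
rack 0.69 [166.0, 306.9] 5748
rack 0.52 [173.3, 413.7] 2330
[[316.98096336 202.09449702]]
```

View pics/w1.png

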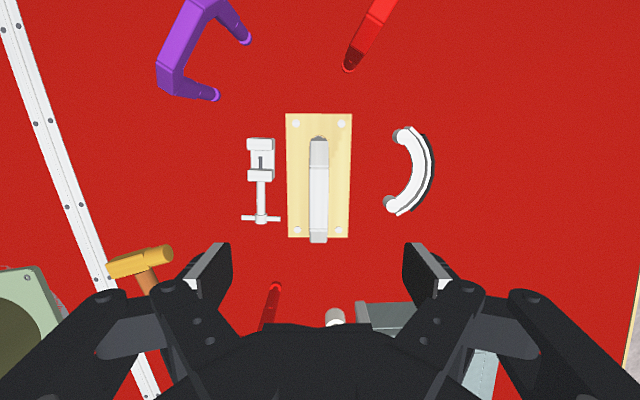

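The grey shackle stands in the block at wrist pixels (318,190), and its bow runs from ~(319,140) to (318,240). The extractor is at left (260,180), the brake shoe at right (408,170), and the purple and red look-alikes at the top. Next I measure the bow's edges.

Run:
```python
from h import *
im=cv2.imread("pics/w1.png").astype(int); p=np.load("w1.npy"); C=cam("wrist",dict(tool_pos=p[:3],tool_rot=p[3:]))
sat=im.max(2)-im.min(2)
for r in range(125,248,6):
    row=sat[r,285:355]; c=np.where(row<30)[0]+285; v=im[r].mean(1)
    print(r,c.min() if len(c) else 0,c.max() if len(c) else 0, v[[308,312,318,324,327]].round().tolist())
rs=np.arange(160,228,2); L=[];Rr=[]
for r in rs:
    c=np.where(sat[r,285:355]<30)[0]+285; L.append(c.min());Rr.append(c.max())
for nm,e in (("L",np.array(L)-.5),("R",np.array(Rr)+.5)):
    P=onz(C,np.c_[e,rs],135); f=np.polyfit(P[:,1],P[:,0],1); print(nm,f, np.polyval(f,163), np.degrees(np.arctan(f[0])))
# block edges
mk=(im[:,:,2]>200)&(im[:,:,1]>170)&(im[:,:,0]<190)&(im[:,:,0]>120)
ys,xs=np.where(mk[100:250,270:370]); q=cv2.minAreaRect(np.c_[xs+270,ys+100].astype(np.float32)); print(q)
print(onz(C,cv2.boxPoints(q),60).round(1), onz(C,cv2.boxPoints(q),60).mean(0))
```

```text
125 293 344 [212.0, 213.0, 212.0, 208.0, 209.0]
131 0 0 [212.0, 213.0, 212.0, 209.0, 210.0]
137 315 321 [211.0, 208.0, 133.0, 179.0, 211.0]
143 310 327 [213.0, 223.0, 222.0, 219.0, 218.0]
149 310 328 [202.0, 223.0, 223.0, 220.0, 220.0]
155 310 328 [203.0, 223.0, 225.0, 219.0, 222.0]
161 309 328 [192.0, 223.0, 225.0, 222.0, 224.0]
167 309 328 [190.0, 222.0, 221.0, 222.0, 220.0]
173 309 328 [189.0, 238.0, 240.0, 238.0, 242.0]
179 309 328 [187.0, 238.0, 240.0, 237.0, 241.0]
185 309 328 [188.0, 238.0, 240.0, 237.0, 242.0]
191 309 328 [184.0, 238.0, 240.0, 238.0, 240.0]
197 309 328 [185.0, 238.0, 240.0, 238.0, 237.0]
203 309 327 [184.0, 238.0, 240.0, 239.0, 233.0]
209 309 327 [185.0, 238.0, 240.0, 239.0, 232.0]
215 309 327 [185.0, 238.0, 240.0, 239.0, 226.0]
221 309 327 [183.0, 237.0, 240.0, 240.0, 222.0]
227 295 340 [192.0, 239.0, 242.0, 243.0, 222.0]
233 310 326 [197.0, 217.0, 214.0, 218.0, 211.0]
239 310 326 [83.0, 218.0, 215.0, 218.0, 141.0]
245 0 0 [92.0, 86.0, 90.0, 83.0, 89.0]
L [1.99261820e-01 4.92454716e+02] 524.9343923317613 11.269258828417977
R [1.69828632e-01 5.14958371e+02] 542.6404375260377 9.638502166276927
((318.0, 178.0), (128.0, 66.0), 90.0)
[[511.7 243.2  60. ]
 [580.6 232.1  60. ]
 [561.8  87.3  60. ]
 [484.4  99.8  60. ]] [534.6285169  165.62533842  60.        ]
```

```bash
python3 -c "
import cv2
a=cv2.imread('pics/w1.png')[105:250,245:390]; cv2.imwrite('pics/c1.png',cv2.resize(a,None,fx=4,fy=4,interpolation=cv2.INTER_CUBIC))"
```

```text
(no output)
```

View pics/c1.png

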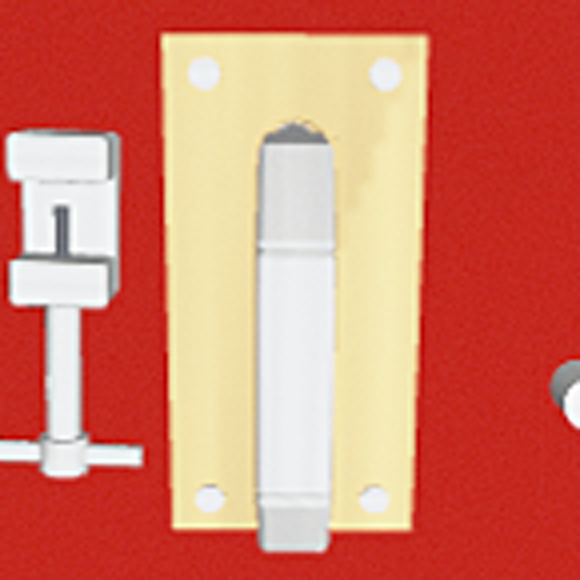

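Confirmed: the grey shackle in the plywood block is the target, with the straight bow part at wrist rows 167–229, column 318. Next: move over the lock with the fingers closing.

>>> move_arm:
  increments:
    - {"hand":1,"tx":0,"ty":-2.0,"tz":0.2,"turn":0}
    - {"hand":1,"tx":0,"ty":-2.0,"tz":0.2,"turn":0}
    - {"hand":1,"tx":0,"ty":-2.0,"tz":0.2,"turn":0}
    - {"hand":1,"tx":0,"ty":-2.0,"tz":0.2,"turn":0}
    - {"hand":1,"tx":0,"ty":-2.0,"tz":0.2,"turn":0}
    - {"hand":1,"tx":0,"ty":-2.0,"tz":0.2,"turn":0}
    - {"hand":1,"tx":0,"ty":-2.0,"tz":0.2,"turn":0}
    - {"hand":1,"tx":0,"ty":-2.0,"tz":0.2,"turn":0}
    - {"hand":1,"tx":0,"ty":-2.0,"tz":0.2,"turn":0}
    - {"hand":1,"tx":0,"ty":-2.0,"tz":0.2,"turn":0}
    - {"hand":1,"tx":0,"ty":-2.0,"tz":0.2,"turn":0}
    - {"hand":1,"tx":0,"ty":-2.0,"tz":0.2,"turn":0}
    - {"hand":1,"tx":0,"ty":-2.0,"tz":0.2,"turn":0}
    - {"hand":1,"tx":0,"ty":-2.0,"tz":0.2,"turn":0}
    - {"hand":1,"tx":0,"ty":-2.0,"tz":0.2,"turn":0}
    - {"hand":1,"tx":0,"ty":-2.0,"tz":0.2,"turn":0}
    - {"hand":1,"tx":0,"ty":0,"tz":0,"turn":0}
    - {"hand":1,"tx":0,"ty":0,"tz":0,"turn":0}

```text
clock: 4.83
tool_pos: [513.4, -158.5, 231.3]
tool_rot: [0.125, 1.567, -0.124]
ft_force: [-0.4, 0.2, 0.7]
finger_gap: 0.001
```

Run:
```python
from h import *
p=np.load("w1.npy"); C=cam("wrist",dict(tool_pos=p[:3],tool_rot=p[3:]))
P=onz(C,[[318.3,166.6],[318.1,229.3]],135); print("bow",P.round(1).tolist(),P.mean(0).round(1))
s=readout.observe(); im=viewer.capture("wrist"); cv2.imwrite("pics/w2.png",im[:,:,::-1])
print(s["clock"],s["tool_pos"],s["tool_rot"],s["ft_force"],s["finger_gap"])
np.save("w2.npy",np.r_[s["tool_pos"],s["tool_rot"]])
cv2.imwrite('pics/c2.png',cv2.resize(im[60:310,170:490,::-1],None,fx=2.4,fy=2.4,interpolation=cv2.INTER_CUBIC))
```

```text
bow [[539.0, 193.4, 135.0], [530.0, 138.0, 135.0]] [534.5 165.7 135. ]
4.8333 [ 513.37300947 -158.52683136  231.28274408] [ 0.12485602  1.56719027 -0.12410541] [-0.36747511  0.22532387  0.69307682] 0.0006422736935895919
```

View pics/c2.png

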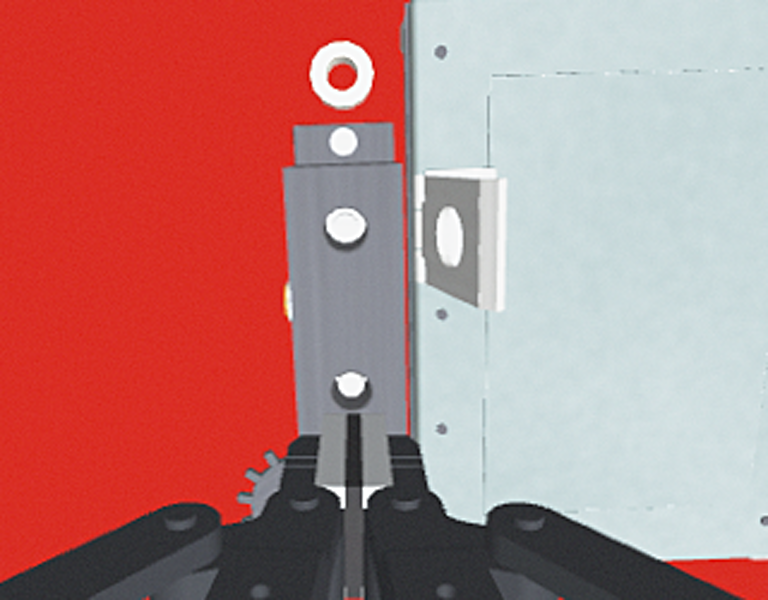

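The top of the lock shows its bores at crop (346,228) (strap side) and (351,389). The strap leans back over the lid at ~(465,240) with its free end edge at x≈500, and the bushing is at (342,75).

Run:
```python
from h import *
p=np.load("w2.npy"); C=cam("wrist",dict(tool_pos=p[:3],tool_rot=p[3:]))
g=lambda l:[[170+x/2.4-.3,60+y/2.4-.3] for x,y in l]
B=onz(C,g([(346.5,228),(351,389)]),68); print(B.round(1)); d=B[0]-B[1]; print("sep",np.linalg.norm(d),"yaw",np.degrees(np.arctan2(d[0],d[1])))
H=onz(C,g([(284,168),(402,164),(299,432),(409,432)]),68); print(H.round(1)); 
for a,b in((0,2),(1,3)): d=H[a]-H[b]; print(np.degrees(np.arctan2(d[0],d[1])))
T=onz(C,g([(408,0),(413,540),(490,75),(485,512)]),76)
for a,b in((0,1),(2,3)): d=T[a]-T[b]; print("case",np.degrees(np.arctan2(d[0],d[1])))
# strap end: fit angle
m=B.mean(0); y=(B[0]-B[1]); y/=np.linalg.norm(y); x=np.array([y[1],-y[0],0]); z=np.array([0,0,1.])
for th in np.arange(1.7,2.4,.1):
    c,s=np.cos(th),np.sin(th); u=-c*x+s*z
    o=m+34*x+38*y+4*z
    q=proj(C,[o+62*u+23*y,o+62*u-23*y,o+34*u]); print(round(th,2),((q-[170,60])*2.4).round(0).tolist())
from rig import readout
Rm=R.from_rotvec(p[3:]).as_matrix(); print(Rm.round(4), "mid",m.round(1),"d tool",(Rm.T@(m-p[:3])).round(1),"lock x in tool",(Rm.T@x).round(3))
```

```text
[[ 516.5 -124.8   68. ]
 [ 506.5 -199.7   68. ]]
sep 75.60934467835172 yaw 7.6138679204175945
[[ 493.8  -94.8   68. ]
 [ 544.7 -101.3   68. ]
 [ 478.3 -217.4   68. ]
 [ 530.5 -225.8   68. ]]
7.214327296081952
6.495954391979823
case 7.338523488982793
case 6.847947680433812
1.7 [[464.0, 177.0], [462.0, 308.0], [443.0, 235.0]]
1.8 [[482.0, 176.0], [479.0, 307.0], [451.0, 234.0]]
1.9 [[498.0, 176.0], [494.0, 305.0], [459.0, 234.0]]
2.0 [[513.0, 175.0], [509.0, 303.0], [467.0, 233.0]]
2.1 [[526.0, 175.0], [522.0, 301.0], [474.0, 233.0]]
2.2 [[538.0, 174.0], [533.0, 299.0], [480.0, 232.0]]
2.3 [[549.0, 173.0], [543.0, 297.0], [486.0, 231.0]]
[[ 1.000e-04  1.579e-01  9.875e-01]
 [ 5.000e-04  9.875e-01 -1.579e-01]
 [-1.000e+00  5.000e-04 -0.000e+00]] mid [ 511.5 -162.3   68. ] d tool [163.3  -4.1  -1.3] lock x in tool [-0.     0.026  1.   ]
```

>>> move_arm:
  increments:
    - {"hand":1,"tx":0,"ty":0,"tz":0,"turn":-1.9}
    - {"hand":1,"tx":0,"ty":0.85,"tz":2.1,"turn":0}
    - {"hand":1,"tx":0,"ty":0.85,"tz":2.1,"turn":0}
    - {"hand":1,"tx":0,"ty":0.85,"tz":2.1,"turn":0}
    - {"hand":1,"tx":0,"ty":0.85,"tz":2.1,"turn":0}
    - {"hand":1,"tx":2.2,"ty":0,"tz":0,"turn":0}
    - {"hand":1,"tx":2.2,"ty":0,"tz":0,"turn":0}
    - {"hand":1,"tx":2.2,"ty":0,"tz":0,"turn":0}
    - {"hand":1,"tx":2.2,"ty":0,"tz":0,"turn":0}
    - {"hand":1,"tx":2.2,"ty":0,"tz":0,"turn":0}
    - {"hand":1,"tx":0,"ty":0,"tz":0,"turn":0}

```text
clock: 5.8
tool_pos: [597.2, -131.6, 115.7]
tool_rot: [0.099, 1.579, -0.093]
ft_force: [-0.9, 1.0, -1.3]
finger_gap: -0.003
```

>>> move_arm:
  increments:
    - {"hand":1,"tx":0,"ty":0,"tz":0,"turn":0}
    - {"hand":1,"tx":0,"ty":0,"tz":0,"turn":0}

```text
clock: 5.97
tool_pos: [601.9, -134.1, 122.6]
tool_rot: [0.097, 1.567, -0.097]
ft_force: [-0.0, 0.2, -0.1]
finger_gap: 0.002
```

>>> move_arm:
  increments:
    - {"hand":1,"tx":0,"ty":0,"tz":-0.85,"turn":0}
    - {"hand":1,"tx":0,"ty":0,"tz":-0.85,"turn":0}
    - {"hand":1,"tx":0,"ty":0,"tz":-0.85,"turn":0}
    - {"hand":1,"tx":0,"ty":0,"tz":-0.85,"turn":0}
    - {"hand":1,"tx":0,"ty":0,"tz":-0.85,"turn":0}
    - {"hand":1,"tx":0,"ty":0,"tz":-0.6,"turn":0}
    - {"hand":1,"tx":0,"ty":0,"tz":-0.6,"turn":0}
    - {"hand":1,"tx":0,"ty":0,"tz":-0.6,"turn":0}
    - {"hand":1,"tx":0.27,"ty":0,"tz":-0.57,"turn":0}
    - {"hand":1,"tx":0.27,"ty":0,"tz":-0.57,"turn":0}
    - {"hand":1,"tx":0.27,"ty":0,"tz":-0.57,"turn":0}
    - {"hand":1,"tx":0.32,"ty":0,"tz":-0.36,"turn":0}
    - {"hand":1,"tx":0.32,"ty":0,"tz":-0.36,"turn":0}
    - {"hand":1,"tx":0.32,"ty":0,"tz":-0.36,"turn":0}
    - {"hand":1,"tx":0.4,"ty":0,"tz":-0.27,"turn":0}
    - {"hand":1,"tx":0.4,"ty":0,"tz":-0.27,"turn":0}
    - {"hand":1,"tx":0.4,"ty":0,"tz":-0.27,"turn":0}
    - {"hand":1,"tx":0,"ty":0,"tz":0,"turn":0}

```text
clock: 7.47
tool_pos: [503.8, -122.2, 90.4]
tool_rot: [0.099, 1.572, -0.097]
ft_force: [-0.2, -0.5, -0.3]
finger_gap: -0.001
```

Run:
```python
from h import *
s=readout.observe(); print(s["tool_pos"],s["ft_force"],s["clock"])
a=viewer.capture("scene")[130:240,200:360,::-1]; b=viewer.capture("wrist")[60:330,210:490,::-1]
a=cv2.resize(a,(480,330),interpolation=cv2.INTER_CUBIC); b=cv2.resize(b,(342,330))
s2=readout.observe(); np.save("w3.npy",np.r_[s["tool_pos"],s["tool_rot"]])
cv2.imwrite("pics/c3.png",np.hstack([a[:,:450],b]))
```

```text
[ 503.76438084 -122.16390946   90.36068234] [-0.16585542 -0.53244769 -0.31636965] 7.4667
```

View pics/c3.png

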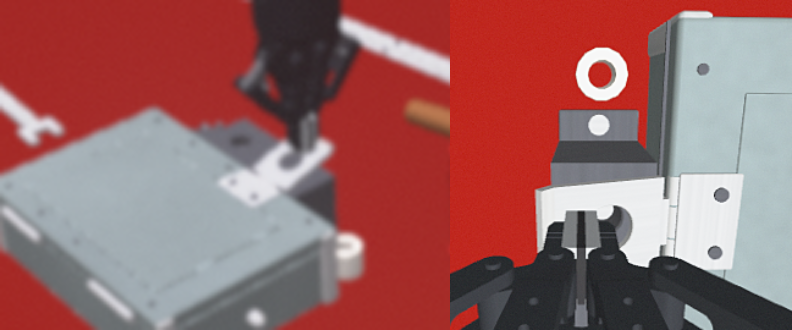

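The strap is about 20° above flat, pushed by the fingertips beyond the hole. I go on down.

>>> move_arm:
  increments:
    - {"hand":1,"tx":0.35,"ty":0,"tz":-0.2,"turn":0}
    - {"hand":1,"tx":0.35,"ty":0,"tz":-0.15,"turn":0}
    - {"hand":1,"tx":0.3,"ty":0,"tz":-0.1,"turn":0}
    - {"hand":1,"tx":0.3,"ty":0,"tz":-0.1,"turn":0}
    - {"hand":1,"tx":0.2,"ty":0,"tz":0,"turn":0}
    - {"hand":1,"tx":0.1,"ty":0,"tz":0,"turn":0}
    - {"hand":1,"tx":0,"ty":0,"tz":0,"turn":0}
    - {"hand":1,"tx":0,"ty":0,"tz":0,"turn":0}

```text
clock: 8.23
tool_pos: [499.1, -121.7, 75.1]
tool_rot: [0.098, 1.57, -0.098]
ft_force: [-0.4, 0.1, -0.7]
finger_gap: 0.002
```

>>> move_arm:
  increments:
    - {"hand":1,"tx":0.1,"ty":0,"tz":0,"turn":0}
    - {"hand":1,"tx":0.1,"ty":0,"tz":0,"turn":0}
    - {"hand":1,"tx":0,"ty":0,"tz":0,"turn":0}
    - {"hand":1,"tx":0,"ty":0,"tz":0,"turn":0}

```text
clock: 8.57
tool_pos: [499.2, -121.7, 74.0]
tool_rot: [0.098, 1.57, -0.098]
ft_force: [-2.3, 0.2, 5.4]
finger_gap: -0.001
```

>>> move_arm:
  increments:
    - {"hand":1,"tx":0.05,"ty":0,"tz":0,"turn":0}
    - {"hand":1,"tx":0,"ty":0,"tz":0,"turn":0}
    - {"hand":1,"tx":0,"ty":0,"tz":0,"turn":0}

```text
clock: 8.82
tool_pos: [499.3, -121.7, 73.9]
tool_rot: [0.098, 1.57, -0.098]
ft_force: [-4.3, 1.2, 7.5]
finger_gap: 0.0
```

>>> move_arm:
  increments:
    - {"hand":1,"tx":-2.0,"ty":0,"tz":0,"turn":0}
    - {"hand":-1,"tx":-2.0,"ty":0,"tz":0,"turn":0}
    - {"hand":-1,"tx":-2.0,"ty":0,"tz":0,"turn":0}
    - {"hand":-1,"tx":-2.0,"ty":-1.2,"tz":0.4,"turn":0}
    - {"hand":-1,"tx":-2.0,"ty":-1.2,"tz":0.4,"turn":0}
    - {"hand":-1,"tx":-2.0,"ty":-1.2,"tz":0.4,"turn":0}
    - {"hand":-1,"tx":0,"ty":-1.2,"tz":0.4,"turn":0}
    - {"hand":-1,"tx":0,"ty":0,"tz":0,"turn":0}
    - {"hand":-1,"tx":0,"ty":0,"tz":0,"turn":0}
    - {"hand":-1,"tx":0,"ty":0,"tz":0,"turn":0}

```text
clock: 9.65
tool_pos: [508.3, -170.5, 191.0]
tool_rot: [0.1, 1.572, -0.096]
ft_force: [-0.5, -0.4, -0.3]
finger_gap: 1.0
```

Run:
```python
from h import *
s=readout.observe(); im=viewer.capture("wrist"); print(s["clock"],s["tool_pos"],s["tool_rot"],s["ft_force"],s["finger_gap"])
np.save("w4.npy",np.r_[s["tool_pos"],s["tool_rot"]]); cv2.imwrite("pics/w4.png",im[:,:,::-1])
C=cam("wrist",s); print(proj(C,[[516.5,-124.8,68],[506.5,-199.7,68],[516.5,-124.8,74]]).round(1))
for r in nets.regions_of("wrist","strap")[:2]: print(r["conf"],r["centre"],r["pixels"].sum())
cv2.imwrite('pics/c4.png',cv2.resize(im[60:310,190:440,::-1],None,fx=2.4,fy=2.4,interpolation=cv2.INTER_CUBIC))
```

```text
9.65 [ 508.33030042 -170.52176828  190.99092035] [ 0.0998045   1.5723346  -0.09649131] [-0.54932165 -0.36730064 -0.29254243] 1.0003416343518112
[[319.2 145.8]
 [318.4 223.5]
 [319.2 146.3]]
0.95 [147.2, 303.0] 3044
```

View pics/c4.png

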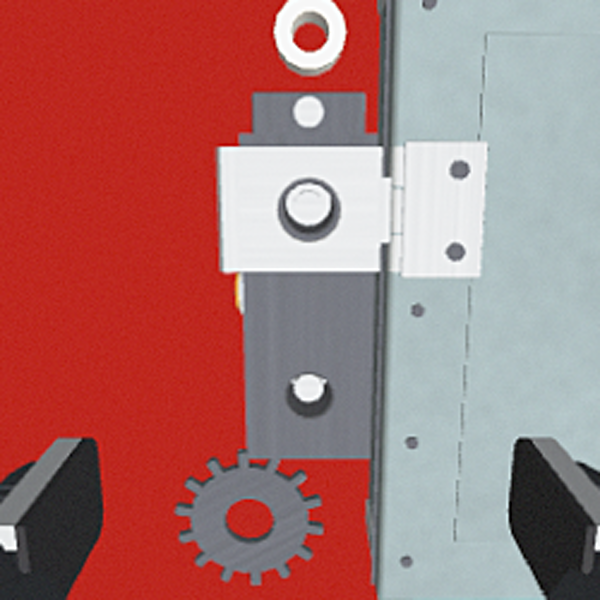

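The strap lies flat over the housing, with the bore visible through its hole at crop (309,210). The free bore is at (309,395), and the bushing and sprocket are undisturbed. I refine the lock pose with numbers.

Run:
```python
from h import *
p=np.load("w4.npy"); C=cam("wrist",dict(tool_pos=p[:3],tool_rot=p[3:]))
g=lambda l:[[190+(x+.5)/2.4-.5,60+(y+.5)/2.4-.5] for x,y in l]
h=onz(C,g([(309.5,210)]),74)[0]; b=onz(C,g([(309.5,395)]),68)[0]
d=(h-b)[:2]; print(h,b,np.linalg.norm(d),np.degrees(np.arctan2(*d)),"mid",(h+b)/2)
# automated: dark ring in strap hole
im=cv2.imread("pics/w4.png"); gr=im.mean(2)
m=(gr<150)[130:165,300:340].astype(np.uint8); cn,_=cv2.findContours(m,cv2.RETR_EXTERNAL,2)
for c in cn:
    if len(c)>12: e=cv2.fitEllipse(c); print("hole",e, onz(C,[[e[0][0]+300,e[0][1]+130]],74))
m=(gr[205:245,300:340]); m=((m<90)|(m>150)).astype(np.uint8); cn,_=cv2.findContours(m,cv2.RETR_EXTERNAL,2)
for c in cn:
    if len(c)>12: e=cv2.fitEllipse(c); print("bore",e, onz(C,[[e[0][0]+300,e[0][1]+205]],68))
Y=onz(C,g([(393,148),(388,560)]),76);d=Y[0]-Y[1]; print(np.degrees(np.arctan2(d[0],d[1])))
```

```text
[ 515.89654654 -125.53015258   74.        ] [ 506.61792358 -200.52841616   68.        ] 75.5700495158168 7.052672644024723 mid [ 511.25723506 -163.02928437   71.        ]
hole ((18.267379760742188, 17.018821716308594), (24.889188766479492, 25.33078956604004), 168.21238708496094) [[ 515.56118524 -125.31842158   74.        ]]
bore ((18.43461036682129, 19.477327346801758), (17.21453094482422, 18.615610122680664), 98.27079772949219) [[ 506.36678499 -200.69296609   68.        ]]
5.961005877210491
```

Run:
```python
from h import *
p=np.load("w1.npy"); C=cam("wrist",dict(tool_pos=p[:3],tool_rot=p[3:]))
P=onz(C,[[318.3,166.6],[318.1,229.3]],150); d=P[0]-P[1]; m=P.mean(0); print("bow",P.round(1).tolist(),m.round(1),np.linalg.norm(d),np.degrees(np.arctan2(d[0],d[1])))
m[2]=123
s=readout.observe(); Rm=R.from_rotvec(s["tool_rot"]).as_matrix(); print(s["tool_pos"],s["clock"],"tool delta",Rm.T@(m-s["tool_pos"]))
c=[[120+x/2.1,100+y/2.1] for x,y in [(382,322),(345,398),(80,75),(160,160)]]
print("red",onz(cam("top"),c,130).round(0).tolist())
```

```text
bow [[539.3, 195.6, 150.0], [530.8, 143.6, 150.0]] [535.1 169.6 150. ] 52.67711896902401 9.262266421415696
[ 508.52362835 -170.34774481  191.19298509] 9.75 tool delta [ 68.79260116 340.53110352 -15.51828008]
red [[446.0, 9.0, 130.0], [374.0, 30.0, 130.0], [636.0, 343.0, 130.0], [564.0, 244.0, 130.0]]
```

Run:
```python
from h import *
p=np.load("w1.npy"); C=cam("wrist",dict(tool_pos=p[:3],tool_rot=p[3:]))
g=lambda l:[[245+(x+.5)/4-.5,105+(y+.5)/4-.5] for x,y in l]
Q=onz(C,g([(161,34),(429,34),(412,530),(172,530)]),60); print(Q.round(1).tolist(),Q.mean(0),np.linalg.norm(Q[0]-Q[1]),np.linalg.norm(Q[0]-Q[3]))
Q=onz(C,g([(204,74),(386,74),(374,500),(209,499)]),60); print(Q.mean(0))
P=onz(C,g([(296,246),(294.5,497)]),150); print(P.round(1),P.mean(0))
T=onz(cam("top"),[[120+x/2.1-.2,100+y/2.1-.2] for x,y in [(197,165),(325,206),(300,274),(170,229)]],60); print(T.mean(0))
```

```text
[[511.8, 244.1, 60.0], [581.7, 232.8, 60.0], [558.7, 94.1, 60.0], [488.7, 105.4, 60.0]] [535.18870365 169.11624195  60.        ] 70.81102350215465 140.57071611672797
[535.06613913 168.79942781  60.        ]
[[539.6 195.9 150. ]
 [531.  144.  150. ]] [535.33362656 169.96370734 150.        ]
[534.6265632  166.02331813  60.        ]
```

>>> move_arm:
  increments:
    - {"hand":-1,"tx":0,"ty":2.0,"tz":-0.09,"turn":0}
    - {"hand":-1,"tx":0,"ty":2.0,"tz":-0.09,"turn":0}
    - {"hand":-1,"tx":0,"ty":2.0,"tz":-0.09,"turn":0}
    - {"hand":-1,"tx":0,"ty":2.0,"tz":-0.09,"turn":0}
    - {"hand":-1,"tx":0,"ty":2.0,"tz":-0.09,"turn":0}
    - {"hand":-1,"tx":0,"ty":2.0,"tz":-0.09,"turn":0}
    - {"hand":-1,"tx":0,"ty":2.0,"tz":-0.09,"turn":0}
    - {"hand":-1,"tx":0,"ty":2.0,"tz":-0.09,"turn":0}
    - {"hand":-1,"tx":0,"ty":2.0,"tz":-0.09,"turn":0}
    - {"hand":-1,"tx":0,"ty":2.0,"tz":-0.09,"turn":0}
    - {"hand":-1,"tx":0,"ty":2.0,"tz":-0.09,"turn":0}
    - {"hand":-1,"tx":0,"ty":2.0,"tz":-0.09,"turn":0}
    - {"hand":-1,"tx":0,"ty":2.0,"tz":-0.09,"turn":0}
    - {"hand":-1,"tx":0,"ty":2.0,"tz":-0.09,"turn":0}
    - {"hand":-1,"tx":0,"ty":2.0,"tz":-0.09,"turn":0}
    - {"hand":-1,"tx":0,"ty":2.0,"tz":-0.09,"turn":0}
    - {"hand":-1,"tx":0,"ty":2.0,"tz":-0.09,"turn":2.3}
    - {"hand":-1,"tx":0,"ty":0,"tz":0,"turn":0}
    - {"hand":-1,"tx":0,"ty":0,"tz":0,"turn":0}
    - {"hand":-1,"tx":0,"ty":0,"tz":0,"turn":0}

```text
clock: 11.42
tool_pos: [536.1, 167.5, 192.3]
tool_rot: [0.128, 1.569, -0.129]
ft_force: [0.1, 0.4, 0.4]
finger_gap: 0.999
```

```bash
cat > st.py <<'E'
from h import *
import sys
s=readout.observe(); Rm=R.from_rotvec(s["tool_rot"]).as_matrix(); t=np.array(eval(sys.argv[1]),float)
print(s["clock"],s["tool_pos"].round(1),"yaw",np.degrees(np.arctan2(Rm[0,1],Rm[1,1])).round(2),"delta",(Rm.T@(t-s["tool_pos"])).round(2),s["ft_force"].round(1),s["finger_gap"])
E
python3 st.py [535.2,169.2,123]
python3 - <<'E'
from h import *
# check the bow edges in the wrist view from here
s=readout.observe(); im=viewer.capture("wrist").astype(int); C=cam("wrist",s); cv2.imwrite("pics/w5.png",im[:,:,::-1].astype(np.uint8))
sat=im.max(2)-im.min(2); u,v=proj(C,[[535.2,169.2,150]])[0]; print(u,v)
for r in range(int(v)-20,int(v)+21,10):
    c=np.where(sat[r,280:355]<30)[0]+280; m=(c.min()+c.max())/2; print(r,c.min(),c.max(),onz(C,[[m,r]],150).round(1))
E
```

```text
11.4167 [536.1 167.5 192.3] yaw 9.38 delta [69.28  1.59 -1.06] [0.1 0.4 0.4] 0.9991970391081326
314.24518946615956 221.0215614626617
201 303 325 [[537.4 183.3 150. ]]
211 303 325 [[536.2 176.3 150. ]]
221 303 325 [[535.  169.2 150. ]]
231 303 325 [[533.8 162.  150. ]]
241 304 325 [[532.9 154.6 150. ]]
```

>>> move_arm:
  increments:
    - {"hand":-1,"tx":0.9,"ty":0.15,"tz":-0.1,"turn":0}
    - {"hand":-1,"tx":1.0,"ty":0,"tz":0,"turn":0}
    - {"hand":-1,"tx":1.0,"ty":0,"tz":0,"turn":0}
    - {"hand":-1,"tx":1.0,"ty":0,"tz":0,"turn":0}
    - {"hand":-1,"tx":1.0,"ty":0,"tz":0,"turn":0}
    - {"hand":-1,"tx":1.0,"ty":0,"tz":0,"turn":0}
    - {"hand":-1,"tx":1.0,"ty":0,"tz":0,"turn":0}
    - {"hand":-1,"tx":0,"ty":0,"tz":0,"turn":0}
    - {"hand":0,"tx":0,"ty":0,"tz":0,"turn":0}
    - {"hand":0.4,"tx":0,"ty":0,"tz":0,"turn":0}
    - {"hand":1,"tx":0,"ty":0,"tz":0,"turn":0}
    - {"hand":1,"tx":0,"ty":0,"tz":0,"turn":0}
    - {"hand":1,"tx":0,"ty":0,"tz":0,"turn":0}
    - {"hand":1,"tx":0,"ty":0,"tz":0,"turn":0}
    - {"hand":1,"tx":0,"ty":0,"tz":0,"turn":0}
    - {"hand":1,"tx":0,"ty":0,"tz":0,"turn":0}
  grip_force: 60

```text
clock: 12.8
tool_pos: [536.4, 169.5, 124.8]
tool_rot: [0.13, 1.566, -0.129]
ft_force: [-1.1, 0.4, 4.5]
finger_gap: 0.175
```

```bash
python3 st.py [535.2,169.2,123]
```

```text
12.8 [536.4 169.5 124.8] yaw 9.45 delta [ 1.82 -0.51 -1.15] [-1.1  0.4  4.5] 0.17532013110735212
```

>>> move_arm:
  increments:
    - {"hand":1,"tx":-0.7,"ty":0,"tz":0,"turn":0}
    - {"hand":1,"tx":-0.7,"ty":0,"tz":0,"turn":0}
    - {"hand":1,"tx":-0.8,"ty":0,"tz":0,"turn":0}
    - {"hand":1,"tx":-0.8,"ty":0,"tz":0,"turn":0}
    - {"hand":1,"tx":-1,"ty":0,"tz":0,"turn":0}
    - {"hand":1,"tx":-1,"ty":0,"tz":0,"turn":0}
    - {"hand":1,"tx":-1,"ty":0,"tz":0,"turn":0}
    - {"hand":1,"tx":-1,"ty":0,"tz":0,"turn":0}
    - {"hand":1,"tx":-1,"ty":0,"tz":0,"turn":0}
    - {"hand":1,"tx":-1,"ty":0,"tz":0,"turn":0}
    - {"hand":1,"tx":-1,"ty":0,"tz":0,"turn":0}
    - {"hand":1,"tx":-1,"ty":0,"tz":0,"turn":0}
    - {"hand":1,"tx":-1,"ty":0,"tz":0,"turn":0}
    - {"hand":1,"tx":0,"ty":0,"tz":0,"turn":0}
    - {"hand":1,"tx":0,"ty":0,"tz":0,"turn":0}

```text
clock: 14.05
tool_pos: [536.7, 169.5, 245.1]
tool_rot: [0.13, 1.565, -0.129]
ft_force: [-1.2, -0.3, -6.4]
finger_gap: 0.173
```

```bash
python3 st.py [511.2,-162.9,240]
python3 - <<'E'
from h import *
im=viewer.capture("wrist"); s=readout.observe(); cv2.imwrite("pics/w6.png",im[:,:,::-1]); print(s["wrist_torque"])
cv2.imwrite('pics/c6.png',cv2.resize(im[80:360,170:470,::-1],None,fx=2,fy=2,interpolation=cv2.INTER_CUBIC))
E
```

```text
14.05 [536.7 169.5 245.1] yaw 9.45 delta [   4.95 -332.06   29.38] [-1.2 -0.3 -6.4] 0.1734798814117133
[-0.00051312  0.02759345  0.06822705]
```

View pics/c6.png

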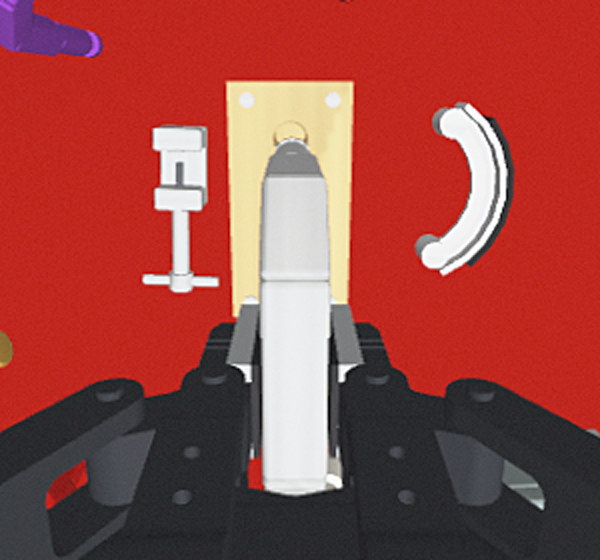

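The shackle is held across the straight bow, and the extractor, brake shoe and block are undisturbed. Next: carry it over the lock.

>>> move_arm:
  increments:
    - {"hand":1,"tx":0,"ty":-1.0,"tz":0.1,"turn":0}
    - {"hand":1,"tx":0,"ty":-1.8,"tz":0.17,"turn":0}
    - {"hand":1,"tx":0,"ty":-2.0,"tz":0.17,"turn":0}
    - {"hand":1,"tx":0,"ty":-2.0,"tz":0.17,"turn":0}
    - {"hand":1,"tx":0,"ty":-2.0,"tz":0.17,"turn":0}
    - {"hand":1,"tx":0,"ty":-2.0,"tz":0.17,"turn":0}
    - {"hand":1,"tx":0,"ty":-2.0,"tz":0.17,"turn":0}
    - {"hand":1,"tx":0,"ty":-2.0,"tz":0.17,"turn":0}
    - {"hand":1,"tx":0,"ty":-2.0,"tz":0.17,"turn":0}
    - {"hand":1,"tx":0,"ty":-2.0,"tz":0.17,"turn":0}
    - {"hand":1,"tx":0,"ty":-2.0,"tz":0.17,"turn":0}
    - {"hand":1,"tx":0,"ty":-2.0,"tz":0.17,"turn":0}
    - {"hand":1,"tx":0,"ty":-2.0,"tz":0.17,"turn":0}
    - {"hand":1,"tx":0,"ty":-2.0,"tz":0.17,"turn":0}
    - {"hand":1,"tx":0,"ty":-2.0,"tz":0.17,"turn":0}
    - {"hand":1,"tx":0,"ty":-2.0,"tz":0.17,"turn":0}
    - {"hand":1,"tx":0,"ty":-1.8,"tz":0.17,"turn":0}
    - {"hand":1,"tx":0,"ty":-0.6,"tz":0.1,"turn":-2.3}
    - {"hand":1,"tx":0,"ty":0,"tz":0,"turn":0}
    - {"hand":1,"tx":0,"ty":0,"tz":0,"turn":0}

```text
clock: 15.77
tool_pos: [509.5, -163.2, 243.2]
tool_rot: [0.101, 1.57, -0.099]
ft_force: [-0.3, 0.7, -4.7]
finger_gap: 0.179
```

```bash
python3 st.py [511.2,-162.9,205]
```

```text
15.7667 [ 509.5 -163.2  243.2] yaw 7.28 delta [38.18  0.49  1.67] [-0.3  0.7 -4.7] 0.17893129914215888
```

>>> move_arm:
  increments:
    - {"hand":1,"tx":0.9,"ty":0.05,"tz":0.15,"turn":0}
    - {"hand":1,"tx":1.0,"ty":0,"tz":0,"turn":0}
    - {"hand":1,"tx":1.0,"ty":0,"tz":0,"turn":0}
    - {"hand":1,"tx":0.9,"ty":0,"tz":0,"turn":0}
    - {"hand":1,"tx":0,"ty":0,"tz":0,"turn":0}
    - {"hand":1,"tx":0,"ty":0,"tz":0,"turn":0}
    - {"hand":1,"tx":0,"ty":0,"tz":0,"turn":0}

```text
clock: 16.35
tool_pos: [512.1, -162.5, 206.1]
tool_rot: [0.098, 1.569, -0.098]
ft_force: [-0.1, 0.1, -5.4]
finger_gap: 0.175
```

```bash
python3 st.py [511.2,-162.9,205]
python3 - <<'E'
from h import *
s=readout.observe(); np.save("w7.npy",np.r_[s["tool_pos"],s["tool_rot"]])
w=viewer.capture("wrist"); sc=viewer.capture("scene"); tp=viewer.capture("top")
for n,i in (("w7",w),("s7",sc),("t7",tp)): cv2.imwrite(f"pics/{n}.png",i[:,:,::-1])
Rm=R.from_rotvec(s["tool_rot"]).as_matrix(); f=lambda y,x=109.8: s["tool_pos"]+Rm@[x,y,0]
for n in ("wrist","scene","top"):
    C=cam(n,s) if n=="wrist" else cam(n); print(n,"feet",proj(C,[f(38),f(-38)]).round(1).tolist(),"bores",proj(C,[[515.8,-125.3,74],[506.4,-200.6,68]]).round(1).tolist(),"bow",proj(C,[f(0,-25)]).round(1).tolist())
a=cv2.resize(w[70:230,240:400,::-1],(560,560),interpolation=cv2.INTER_CUBIC)
b=cv2.resize(sc[100:220,230:350,::-1],(240,240),interpolation=cv2.INTER_CUBIC); c=cv2.resize(tp[150:270,330:450,::-1],(240,240),interpolation=cv2.INTER_CUBIC)
cv2.imwrite("pics/c7.png",np.hstack([a,np.vstack([b,c,np.zeros((80,240,3),np.uint8)])]))
E
```

```text
16.35 [ 512.1 -162.5  206.1] yaw 7.13 delta [ 1.06 -0.54 -0.88] [-0.1  0.1 -5.4] 0.17530630258015442
wrist feet [[316.0, 156.3], [316.1, 236.8]] bores [[315.0, 154.4], [315.2, 226.8]] bow [[315.3, 272.7]]
scene feet [[296.4, 179.4], [278.8, 168.2]] bores [[296.9, 186.1], [279.6, 176.6]] bow [[284.5, 128.7]]
top feet [[374.2, 230.7], [410.7, 241.1]] bores [[373.0, 232.8], [407.9, 243.3]] bow [[405.8, 225.0]]
```

View pics/c7.png

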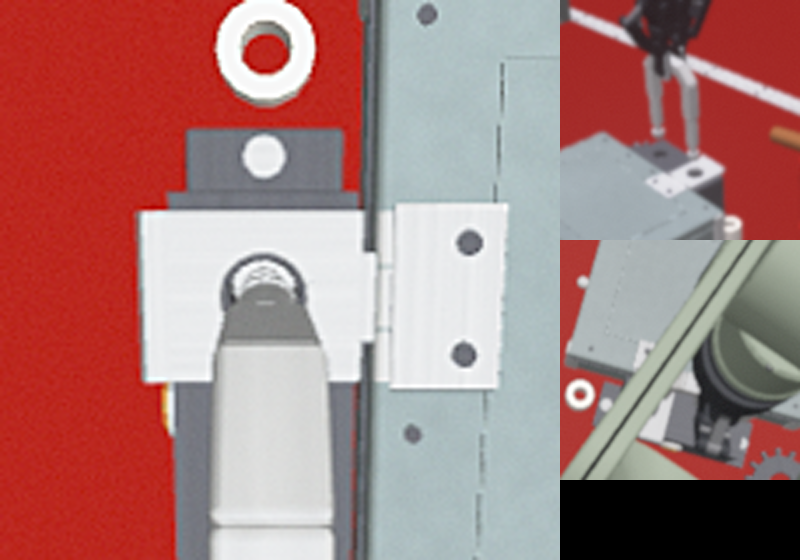

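The wrist view shows the foot over the strap hole, centred at crop ~(264,296). Hole and foot agree to about 0.5 mm across, and the scene panel shows both feet over the bores. I descend in small steps and watch the force.

>>> move_arm:
  increments:
    - {"hand":1,"tx":0.5,"ty":-0.03,"tz":-0.07,"turn":0}
    - {"hand":1,"tx":0.5,"ty":0,"tz":0,"turn":0}
    - {"hand":1,"tx":0.5,"ty":0,"tz":0,"turn":0}
    - {"hand":1,"tx":0.3,"ty":0,"tz":0,"turn":0}
    - {"hand":1,"tx":0.2,"ty":0,"tz":0,"turn":0}
    - {"hand":1,"tx":0.1,"ty":0,"tz":0,"turn":0}
    - {"hand":1,"tx":0.1,"ty":0,"tz":0,"turn":0}
    - {"hand":1,"tx":0,"ty":0,"tz":0,"turn":0}
    - {"hand":1,"tx":0,"ty":0,"tz":0,"turn":0}
  grip_force: 80

```text
clock: 17.25
tool_pos: [511.4, -162.9, 184.2]
tool_rot: [0.098, 1.568, -0.098]
ft_force: [-0.8, 0.4, -6.4]
finger_gap: 0.17
```

>>> move_arm:
  increments:
    - {"hand":1,"tx":0.1,"ty":0,"tz":0,"turn":0}
    - {"hand":1,"tx":0.1,"ty":0,"tz":0,"turn":0}
    - {"hand":1,"tx":0.1,"ty":0,"tz":0,"turn":0}
    - {"hand":1,"tx":0.1,"ty":0,"tz":0,"turn":0}
    - {"hand":1,"tx":0,"ty":0,"tz":0,"turn":0}
    - {"hand":1,"tx":0,"ty":0,"tz":0,"turn":0}

```text
clock: 17.75
tool_pos: [511.1, -162.7, 179.9]
tool_rot: [0.098, 1.569, -0.098]
ft_force: [0.5, 0.8, -6.1]
finger_gap: 0.171
```

>>> move_arm:
  increments:
    - {"hand":1,"tx":0.1,"ty":0,"tz":0,"turn":0}
    - {"hand":1,"tx":0.1,"ty":0,"tz":0,"turn":0}
    - {"hand":1,"tx":0.1,"ty":0,"tz":0,"turn":0}
    - {"hand":1,"tx":0,"ty":0,"tz":0,"turn":0}
    - {"hand":1,"tx":0,"ty":0,"tz":0,"turn":0}

```text
clock: 18.17
tool_pos: [511.2, -162.8, 176.9]
tool_rot: [0.098, 1.569, -0.098]
ft_force: [0.9, 0.6, -5.4]
finger_gap: 0.169
```

>>> move_arm:
  increments:
    - {"hand":1,"tx":0.1,"ty":0,"tz":0,"turn":0}
    - {"hand":1,"tx":0.1,"ty":0,"tz":0,"turn":0}
    - {"hand":1,"tx":0.1,"ty":0,"tz":0,"turn":0}
    - {"hand":1,"tx":0,"ty":0,"tz":0,"turn":0}
    - {"hand":1,"tx":0,"ty":0,"tz":0,"turn":0}

```text
clock: 18.58
tool_pos: [511.2, -162.7, 174.0]
tool_rot: [0.098, 1.569, -0.098]
ft_force: [-0.2, 0.0, -5.4]
finger_gap: 0.17
```

>>> move_arm:
  increments:
    - {"hand":1,"tx":0.1,"ty":0,"tz":0,"turn":0}
    - {"hand":1,"tx":0.1,"ty":0,"tz":0,"turn":0}
    - {"hand":1,"tx":0.1,"ty":0,"tz":0,"turn":0}
    - {"hand":1,"tx":0,"ty":0,"tz":0,"turn":0}
    - {"hand":1,"tx":0,"ty":0,"tz":0,"turn":0}

```text
clock: 19.0
tool_pos: [511.1, -162.8, 170.9]
tool_rot: [0.098, 1.569, -0.098]
ft_force: [0.9, -0.0, -4.7]
finger_gap: 0.169
```

Both legs are about 7 mm inside the bores with no contact force. I go on slowly.

>>> move_arm:
  increments:
    - {"hand":1,"tx":0.1,"ty":0,"tz":0,"turn":0}
    - {"hand":1,"tx":0.1,"ty":0,"tz":0,"turn":0}
    - {"hand":1,"tx":0.1,"ty":0,"tz":0,"turn":0}
    - {"hand":1,"tx":0.1,"ty":0,"tz":0,"turn":0}
    - {"hand":1,"tx":0,"ty":0,"tz":0,"turn":0}

```text
clock: 19.42
tool_pos: [511.6, -163.0, 167.6]
tool_rot: [0.098, 1.568, -0.098]
ft_force: [-0.3, 0.2, -3.0]
finger_gap: 0.172
```

>>> move_arm:
  increments:
    - {"hand":1,"tx":0.1,"ty":0,"tz":0,"turn":0}
    - {"hand":1,"tx":0.1,"ty":0,"tz":0,"turn":0}
    - {"hand":1,"tx":0.1,"ty":0,"tz":0,"turn":0}
    - {"hand":1,"tx":0,"ty":0,"tz":0,"turn":0}

```text
clock: 19.75
tool_pos: [512.1, -163.2, 165.1]
tool_rot: [0.097, 1.566, -0.099]
ft_force: [-0.3, 1.1, 2.8]
finger_gap: 0.168
```

>>> move_arm:
  increments:
    - {"hand":1,"tx":0.1,"ty":0,"tz":0,"turn":0}
    - {"hand":1,"tx":0.1,"ty":0,"tz":0,"turn":0}
    - {"hand":1,"tx":0.1,"ty":0,"tz":0,"turn":0}
    - {"hand":1,"tx":0,"ty":0,"tz":0,"turn":0}

```text
clock: 20.08
tool_pos: [511.8, -163.1, 161.3]
tool_rot: [0.097, 1.567, -0.098]
ft_force: [0.5, 0.8, 3.6]
finger_gap: 0.171
```

>>> move_arm:
  increments:
    - {"hand":1,"tx":0.1,"ty":0,"tz":0,"turn":0}
    - {"hand":1,"tx":0.1,"ty":0,"tz":0,"turn":0}
    - {"hand":1,"tx":0,"ty":0,"tz":0,"turn":0}

```text
clock: 20.33
tool_pos: [512.1, -163.1, 160.3]
tool_rot: [0.098, 1.566, -0.098]
ft_force: [0.6, 0.9, 8.0]
finger_gap: 0.171
```

>>> move_arm:
  increments:
    - {"hand":1,"tx":0.1,"ty":0,"tz":0,"turn":0}
    - {"hand":1,"tx":0.1,"ty":0,"tz":0,"turn":0}
    - {"hand":1,"tx":0,"ty":0,"tz":0,"turn":0}

```text
clock: 20.58
tool_pos: [512.6, -163.3, 159.3]
tool_rot: [0.097, 1.565, -0.099]
ft_force: [-1.9, 1.0, 11.5]
finger_gap: 0.17
```

>>> move_arm:
  increments:
    - {"hand":1,"tx":0.1,"ty":0,"tz":0,"turn":0}
    - {"hand":1,"tx":0.1,"ty":0,"tz":0,"turn":0}
    - {"hand":1,"tx":0,"ty":0,"tz":0,"turn":0}

```text
clock: 20.83
tool_pos: [512.9, -163.4, 157.9]
tool_rot: [0.097, 1.565, -0.099]
ft_force: [-1.1, 1.7, 14.2]
finger_gap: 0.167
```

>>> move_arm:
  increments:
    - {"hand":1,"tx":0.1,"ty":0,"tz":0,"turn":0}
    - {"hand":1,"tx":0,"ty":0,"tz":0,"turn":0}

```text
clock: 21.0
tool_pos: [512.9, -163.4, 157.0]
tool_rot: [0.097, 1.565, -0.099]
ft_force: [-1.4, 1.0, 15.0]
finger_gap: 0.167
```

>>> move_arm:
  increments:
    - {"hand":1,"tx":0.1,"ty":0,"tz":0,"turn":0}
    - {"hand":1,"tx":0,"ty":0,"tz":0,"turn":0}

```text
clock: 21.17
tool_pos: [513.0, -163.5, 156.2]
tool_rot: [0.097, 1.564, -0.099]
ft_force: [-1.3, 1.3, 15.4]
finger_gap: 0.17
```

>>> move_arm:
  increments:
    - {"hand":1,"tx":0.1,"ty":0,"tz":0,"turn":0}
    - {"hand":1,"tx":0,"ty":0,"tz":0,"turn":0}

```text
clock: 21.33
tool_pos: [512.5, -163.2, 154.2]
tool_rot: [0.097, 1.566, -0.099]
ft_force: [-0.6, 0.7, 7.9]
finger_gap: 0.17
```

>>> move_arm:
  increments:
    - {"hand":1,"tx":0.1,"ty":0,"tz":0,"turn":0}
    - {"hand":1,"tx":0,"ty":0,"tz":0,"turn":0}

```text
clock: 21.5
tool_pos: [512.3, -163.2, 152.3]
tool_rot: [0.097, 1.566, -0.099]
ft_force: [-0.1, 0.7, 6.6]
finger_gap: 0.171
```

>>> move_arm:
  increments:
    - {"hand":1,"tx":0.1,"ty":0,"tz":0,"turn":0}
    - {"hand":1,"tx":0,"ty":0,"tz":0,"turn":0}

```text
clock: 21.67
tool_pos: [512.3, -163.2, 151.1]
tool_rot: [0.097, 1.566, -0.099]
ft_force: [0.5, -0.1, 6.1]
finger_gap: 0.168
```

>>> move_arm:
  increments:
    - {"hand":1,"tx":0.1,"ty":0,"tz":0,"turn":0}
    - {"hand":1,"tx":0.1,"ty":0,"tz":0,"turn":0}
    - {"hand":1,"tx":0,"ty":0,"tz":0,"turn":0}

```text
clock: 21.92
tool_pos: [512.2, -163.2, 149.1]
tool_rot: [0.097, 1.566, -0.099]
ft_force: [0.3, 0.6, 7.0]
finger_gap: 0.171
```

>>> move_arm:
  increments:
    - {"hand":1,"tx":0.1,"ty":0,"tz":0,"turn":0}
    - {"hand":1,"tx":0,"ty":0,"tz":0,"turn":0}

```text
clock: 22.08
tool_pos: [512.3, -163.3, 148.1]
tool_rot: [0.097, 1.566, -0.099]
ft_force: [0.1, 0.1, 7.0]
finger_gap: 0.169
```

>>> move_arm:
  increments:
    - {"hand":1,"tx":0.1,"ty":0,"tz":0,"turn":0}
    - {"hand":1,"tx":0,"ty":0,"tz":0,"turn":0}

```text
clock: 22.25
tool_pos: [512.3, -163.2, 147.1]
tool_rot: [0.097, 1.566, -0.099]
ft_force: [0.3, -0.1, 6.8]
finger_gap: 0.165
```

>>> move_arm:
  increments:
    - {"hand":1,"tx":0.1,"ty":0,"tz":0,"turn":0}
    - {"hand":1,"tx":0,"ty":0,"tz":0,"turn":0}

```text
clock: 22.42
tool_pos: [512.0, -163.1, 145.7]
tool_rot: [0.097, 1.567, -0.098]
ft_force: [0.9, -0.5, 3.2]
finger_gap: 0.169
```

>>> move_arm:
  increments:
    - {"hand":1,"tx":0.05,"ty":0,"tz":0,"turn":0}
    - {"hand":1,"tx":0,"ty":0,"tz":0,"turn":0}

```text
clock: 22.58
tool_pos: [512.0, -163.1, 145.1]
tool_rot: [0.097, 1.567, -0.098]
ft_force: [0.3, -0.4, 6.3]
finger_gap: 0.171
```

>>> move_arm:
  increments:
    - {"hand":1,"tx":0.05,"ty":0,"tz":0,"turn":0}
    - {"hand":1,"tx":0,"ty":0,"tz":0,"turn":0}

```text
clock: 22.75
tool_pos: [512.1, -163.1, 144.7]
tool_rot: [0.097, 1.566, -0.098]
ft_force: [0.5, -0.5, 6.4]
finger_gap: 0.168
```

>>> move_arm:
  increments:
    - {"hand":1,"tx":0.05,"ty":0,"tz":0,"turn":0}
    - {"hand":1,"tx":0,"ty":0,"tz":0,"turn":0}

```text
clock: 22.92
tool_pos: [512.1, -163.1, 144.2]
tool_rot: [0.097, 1.567, -0.098]
ft_force: [0.5, 0.8, 6.1]
finger_gap: 0.168
```

>>> move_arm:
  increments:
    - {"hand":1,"tx":0.05,"ty":0,"tz":0,"turn":0}
    - {"hand":1,"tx":0,"ty":0,"tz":0,"turn":0}

```text
clock: 23.08
tool_pos: [512.1, -163.1, 143.7]
tool_rot: [0.097, 1.567, -0.098]
ft_force: [0.3, 0.3, 4.9]
finger_gap: 0.167
```

>>> move_arm:
  increments:
    - {"hand":1,"tx":0.05,"ty":0,"tz":0,"turn":0}
    - {"hand":1,"tx":0,"ty":0,"tz":0,"turn":0}

```text
clock: 23.25
tool_pos: [512.2, -163.2, 143.5]
tool_rot: [0.097, 1.566, -0.098]
ft_force: [0.6, 0.5, 6.7]
finger_gap: 0.171
```

>>> move_arm:
  increments:
    - {"hand":1,"tx":0.05,"ty":0,"tz":0,"turn":0}
    - {"hand":1,"tx":0,"ty":0,"tz":0,"turn":0}

```text
clock: 23.42
tool_pos: [512.3, -163.2, 143.5]
tool_rot: [0.097, 1.566, -0.099]
ft_force: [-0.4, 1.0, 10.0]
finger_gap: 0.169
```

A firm stop is met at 143.5, and the force dip at 145.7 suggests the click came 2 mm earlier. I ease off to test whether it stays.

>>> move_arm:
  increments:
    - {"hand":1,"tx":-0.1,"ty":0,"tz":0,"turn":0}
    - {"hand":1,"tx":-0.1,"ty":0,"tz":0,"turn":0}
    - {"hand":1,"tx":-0.1,"ty":0,"tz":0,"turn":0}
    - {"hand":1,"tx":-0.1,"ty":0,"tz":0,"turn":0}
    - {"hand":1,"tx":0,"ty":0,"tz":0,"turn":0}
    - {"hand":1,"tx":0,"ty":0,"tz":0,"turn":0}

```text
clock: 23.92
tool_pos: [511.4, -162.9, 145.6]
tool_rot: [0.098, 1.568, -0.098]
ft_force: [1.3, -0.5, 0.4]
finger_gap: 0.17
```

>>> move_arm:
  increments:
    - {"hand":1,"tx":-0.1,"ty":0,"tz":0,"turn":0}
    - {"hand":1,"tx":0,"ty":0,"tz":0,"turn":0}
    - {"hand":1,"tx":0,"ty":0,"tz":0,"turn":0}

```text
clock: 24.17
tool_pos: [510.5, -162.5, 145.8]
tool_rot: [0.099, 1.57, -0.098]
ft_force: [3.4, -1.5, -7.3]
finger_gap: 0.17
```

It resists lifting (−7 N at 145.8), so the pawls hold. I relax, open and retreat.

>>> move_arm:
  increments:
    - {"hand":1,"tx":0.1,"ty":0,"tz":0,"turn":0}
    - {"hand":1,"tx":0,"ty":0,"tz":0,"turn":0}
    - {"hand":0.4,"tx":0,"ty":0,"tz":0,"turn":0}
    - {"hand":0,"tx":0,"ty":0,"tz":0,"turn":0}
    - {"hand":-0.5,"tx":0,"ty":0,"tz":0,"turn":0}
    - {"hand":-1,"tx":0,"ty":0,"tz":0,"turn":0}
    - {"hand":-1,"tx":0,"ty":0,"tz":0,"turn":0}
    - {"hand":-1,"tx":0,"ty":0,"tz":0,"turn":0}
    - {"hand":-1,"tx":0,"ty":0,"tz":0,"turn":0}
    - {"hand":-1,"tx":0,"ty":0,"tz":0,"turn":0}

```text
clock: 25.0
tool_pos: [511.2, -162.8, 146.1]
tool_rot: [0.098, 1.569, -0.098]
ft_force: [-0.0, 0.5, 0.2]
finger_gap: 1.0
```

>>> move_arm:
  increments:
    - {"hand":-1,"tx":-1,"ty":0,"tz":0,"turn":0}
    - {"hand":-1,"tx":-1,"ty":0,"tz":0,"turn":0}
    - {"hand":-1,"tx":-2,"ty":0,"tz":0,"turn":0}
    - {"hand":-1,"tx":-2,"ty":0,"tz":0,"turn":0}
    - {"hand":-1,"tx":-2,"ty":0,"tz":0,"turn":0}
    - {"hand":-1,"tx":-2,"ty":0,"tz":0,"turn":0}
    - {"hand":-1,"tx":0,"ty":0,"tz":0,"turn":0}
    - {"hand":-1,"tx":0,"ty":0,"tz":0,"turn":0}
    - {"hand":-1,"tx":0,"ty":0,"tz":0,"turn":0}

```text
clock: 25.75
tool_pos: [511.0, -162.7, 246.1]
tool_rot: [0.098, 1.569, -0.098]
ft_force: [-0.4, 0.6, -1.3]
finger_gap: 0.999
```

Run:
```python
from h import *
s=readout.observe(); w=viewer.capture("wrist"); sc=viewer.capture("scene"); C=cam("wrist",s)
print(s["clock"],s["tool_pos"],s["ft_force"])
print("expected bow at z162.8+8:",proj(cam("scene"),[[511.2,-162.9,170.8]]),proj(C,[[511.2,-162.9,170.8]]))
a=cv2.resize(w[60:400,180:460,::-1],(420,510),interpolation=cv2.INTER_CUBIC)
b=cv2.resize(sc[90:260,200:326,::-1],(378,510),interpolation=cv2.INTER_CUBIC)
cv2.imwrite("pics/c8.png",np.hstack([a,b]))
```

```text
25.75 [ 511.01335263 -162.69135435  246.07953744] [-0.41883997  0.58307404 -1.25644169]
expected bow at z162.8+8: [[285.95636964 149.30840868]] [[316.2164619  209.31604762]]
```

View pics/c8.png

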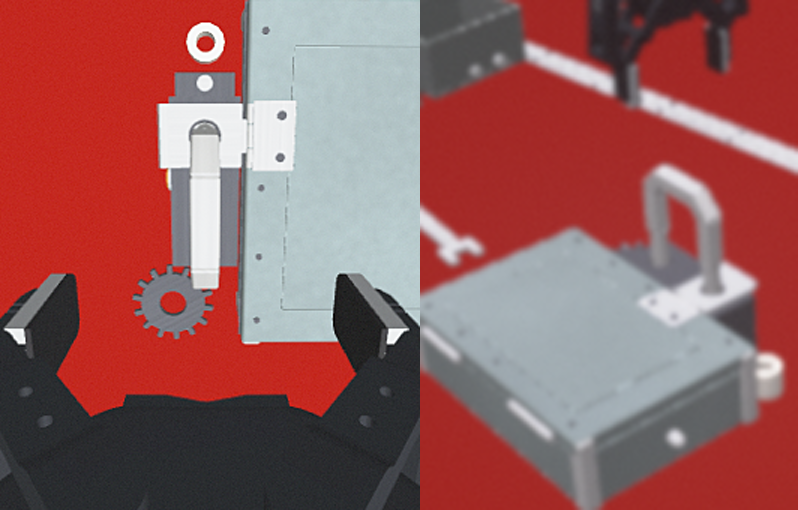

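The shackle is in the lock, with one leg through the strap. In the scene view its bow is at (287,150) against an expected (286,149) for the click depth, so it stayed down. The gripper is clear, and the bushing and sprocket are in place.

```bash
python3 -c "
from rig import hand_in; print(hand_in())"
```

```text
the job is handed in; nothing more can be done
None
```

The case is locked and the job is handed in at about 26 s of the 72 s allowed. I folded the strap flat over the housing with closed fingertips. Then I took the grey shackle from its plywood block and pressed it down slowly into the lock, one leg through the strap hole.

- **Press force:** the shackle met at most about 21 N of resistance on the way down, measured at the end of each small step. It then fell to about 11–12 N.
- **Click and hold:** I read the click from a force dip at TCP height 145.7 mm. The solid stop came 2 mm lower. A gentle upward pull was then resisted (about −7 N at 145.8 mm), so the pawls hold.
- **After letting go:** the bow sits at scene pixel (287,150), against (286,149) expected for the click depth.
- **Small parts:** the strap is flat, and the bushing and sprocket lie where they were. The extractor, brake shoe and block were last seen in place just after I lifted the shackle; I did not look at them again at the end.

- **Refused moves:** the first two move calls were refused because their rows lacked some values, and nothing moved.
- **Bow position:** the camera and the grasp differed by about 1–2 mm across the bow. That made no difference to the insertion.

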